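Empty a ball-mill jar in the tilting cradle

ROBOT

A 6-joint arm with a two-finger parallel gripper is mounted at the origin on a cart in front of the work surface, level with it; the furniture and walls round the work are solid. World frame = base frame: x ahead of the robot, y to its left, z up, the work surface at z = 0. Lengths are in m, angles in rad, forces in N, time in s.
With the tool pointing down it reaches from about 0.4 to 0.825 m from the base axis. Payload 7 kg.
Tool frame: the origin (TCP) lies on the front face of the gripper's body, between the roots of the fingers; the fingertips stand 66 mm ahead of it and the grasp point (between the pads) lies 47 mm ahead of it; z points along the fingers, y is the line along which they close (so a half turn about z gives the same grasp; the last joint's range is limited). The gripper opens to 88 mm and grips with 3 to 60 N. Pads are 19 mm wide; open, the fingers measure 130 mm over their backs; the gripper's body (78 mm by 193 mm) begins 47 mm behind the grasp point.
Start: joints at [-0.89, 0.359, 0.012, 0, -1.224, -0.288], TCP at [0.258, -0.624, 0.292] pointing down, gripper open.
Joint ranges: [-3.07, 3.07], [-1.43, 2.12], [-1.02, 1.25], [-3.03, 1.67], [-3.05, -0], [-3.03, 3.03]. Speed limits (rad/s): [2.39, 2.39, 3.01, 3.14, 3.14, 3.14].

INTERFACE

Orientations are given as [roll, pitch, yaw] about the fixed x, y, z axes, in that order (R = Rz(yaw) Ry(pitch) Rx(roll)).
In Python, from station import arm gives the robot as it stands. The module is installed in compiled form; this text tells all that it offers.
- The arm moves only by the tool move_arm, never from a script. Its argument "increments" is a list of rows, each an object of numbers: "jaw": the gripper command: -1 is shut, 1 is fully open, values between are in proportion; "dx", "dy", "dz": the shift along the tool's x, y, z in m; "twist": the turn about the tool's z in rad. A call has 1 to 12 rows; each row shifts and turns the commanded pose from where the row before left it, along the tool's axes as they then stand; what a row does not reach is not made up. A row lasts 1/12 s, in which the tool goes at most 41.7 mm and 7.16 degrees, less where a joint would pass 70% of its speed; a pose out of reach is approached as far as the arm can. A call is refused whole if a number of a shift passes 0.0417 or a number of a turn 0.125, either way. A call with a gripper value outside its range is refused whole. The fingers move at their own pace and stop on an object; "force" is the grip in N (left out, the last holds). Time passes only in rows, so rows that do not move let the fingers close. It gives the time, the measured TCP pose, the force, the opening and the grip force at its end, in the units of the state.
- arm.get_state(): the state, without advancing time (a new reading comes with each control period).
- arm.grab_frame(name): name is "scene" or "top"; returns the picture (400x640x3 uint8, blue, green, red); there is no depth.
- arm.camera_info(name): a dict with "K" (3x3 intrinsics, pixels), "extrinsics" (4x4, takes a point from camera to world coordinates). Camera axes: x right, y down, z forward; pixel columns grow to the right and rows downward; lengths in m; the calibration is good to about 2 mm. A picture is of the moment at which its call begins. camera_info takes no time and is no camera call.
- arm.job_done(): hands the job in; it is judged then, once.
Trained networks look in the newest picture that a camera, given by its name, has taken for a name from the list of things; names that differ only in an ending like _2 or _b are one class to them, and where a whole thing is asked for, a point or a joint stands for the part that bears it (a point fixed in the world has none). Each returns a list of dicts, best first, with "score" (0 to 1); they miss things now and then, are a little off and sometimes report something else, mostly with a low value. They report only what shows in the picture. A call takes as long as a camera call. They do not tell look-alikes from the thing itself.
- arm.find_in(camera, name): "position" ([x, y, z] in m, in world coordinates, good to about 4 mm: the middle of the surface that is visible of it).
- arm.silhouettes(camera, name): "pixels" (400x640 bool, what is visible of it).
- arm.pinpoint(camera, name): "position" ([x, y, z] in m, in world coordinates, good to about 4 mm: a listed point, or the origin of a listed thing).
The state is a dict: "t": time; "q": joint angles; "qd": joint speeds; "joint_efforts": joint torques, N m; "eef_pos": TCP position; "ee_rot": TCP orientation; "force": force on the tool from outside, world axes, zero at the start; "moment": the same for the moment, N m; "width": finger opening in m; "gripper_force": force on a finger pad.
Only numpy, scipy, OpenCV 4.12 (cv2) and the standard library are available. Lean on these libraries where they do the work, as an engineer would, in place of code of your own. Each camera call takes 0.05 s, during which the arm holds its last target. There are 200 camera calls.

TASK

The steel mill jar stands loose in the cup of the tilting cradle. Squeeze the locking pliers shut over centre so that they stay locked on the jar by themselves, tip the cradle right over by its black-knobbed lever so that all five grinding balls drop into the steel tray, and swing it back fully upright with the jar still locked in. Then flick the red release tab so that the pliers spring open, leaving the jar standing free in its cup and the neighbouring things where they are.

Things in the scene. Friction and masses are not known exactly. Their poses are not given: they have to be found in the camera images.
- stand: Blue bench stand (fixed) with a tilting cradle on trunnions. Origin: on the table, under the tilting axis; base x = -75..75, y = -35..51 mm. Its z is up; its x is the tilting axis and points to the tilting lever's side (roughly at the robot); the pliers' handles stick out to its +y, the tray stands on its -y side. All device positions below (stand frame, mm) are for the upright cradle.
- stand_axis (a point): Point on the tilting axis midway between the two uprights, 155 mm above the stand's origin. The axis runs along the stand's x. Stand uprights: x = -61..-51 and 51..61, y = -33..33, up to z = 173. Keep clear of the monitor behind the keyboard (fixed; world x 0.68 to 0.72, y -0.13 to 0.29, z up to 0.46 m): swing the arm round in front of it.
- lever_knob (a point): Centre of the tilting lever's black barrel knob (24 mm across, 26 mm long, its flat ends facing stand +x and -x; it revolves freely on its pin along x) on a 9 mm rod; stand frame x = 124, 120 mm from the tilting axis. Upright cradle: y = 112, z = 198 (rod leans 1.2 rad from vertical to +y). Tipping by q takes it over the top: y = 120 sin(1.2 - q), z = 155 + 120 cos(1.2 - q). 4 to 6 N move it.
- fixed_handle_back (a point): Outer back (facing stand +x) of the pliers' fixed handle at the place to squeeze: stand frame (21.5, 96, 207). The handle is a steel channel 16 mm tall in z, y = 24..140, ending in a brass adjusting wheel (y 141..151, 15 mm across). It is rigid with the cradle and points along stand +y. At this height nothing else is near.
- moving_handle_back (a point): Outer back (facing stand -x) of the pliers' moving handle at the place to squeeze, across from fixed_handle_back. The two backs stand 66 mm apart when open (the handle then flares by 0.32 rad towards its end) and 45 mm apart when locked: x = -45 open, -23.5 locked. It ends at y = 140, 16 mm tall. Resistance rises to some 15 N, then snaps away at dead centre.
- release_tab (a point): Centre of the inner face (facing stand +x, towards the fixed handle) of the red release tab, 26 mm along y by 22 mm tall, 5 mm thick, standing out past the handles' ends. Locked: stand frame (-5, 169, 207). Pushing it towards stand -x takes 3 to 4 mm free play, then about 3 to 5 N for 6 mm more, until the pliers spring open (the tab then goes some 45 mm to -x with the handle).
- cup_floor (a point): Centre of the floor of the cradle's aluminium cup (60 mm inside, 6 mm deep), where the jar's underside stands: stand frame (0, -32, 168). Moves with the cradle.
- jaw_pad: Dark spring-loaded pad of the pliers' moving jaw, 20 mm wide; presses the jar at about 25 N towards stand +x when locked, some 2 mm clear of the jar when open. Origin: back of the pad, at the jaw.
- jar: Open steel mill jar, 53 mm outside, 78 mm tall, wall 2.5 mm, floor 4 mm, about 0.25 kg; origin at the centre of its underside, z through the mouth. It stands loose in the cradle's cup with 3.5 mm play all round and works out of its seat if tipped unclamped.
- tray: Open steel catch tray, fixed, 170 x 135 mm (x, y), rim 40 mm high, walls 3 mm, beside the stand under the place where the jar's mouth comes when tipped; origin at the centre of its underside.
- tube_rack: Bystander: orange rack of small tubes, 44x150x42 mm, loose; origin under its centre.
- petri_1: Bystander: closed petri dish, 59 mm across, 14 mm high, loose; origin under its centre.
- oil_bottle: Bystander: small bottle with blue cap, 30 mm across, 62 mm high, loose; origin under its centre.
- fixative: Bystander: brown dropper bottle, 44 mm across, 116 mm high, loose; origin under its centre.
- slide_box: Bystander: blue slide box, 94x120x36 mm, loose; origin under its centre.
- cradle (a joint): Tilt of the cradle about the stand's x (rad): 0 = fully upright against its stop, 2.4 = fully tipped towards stand -y against its other stop, mouth down over the tray. The balls roll out from about 1.6 on. Friction holds it up to about 0.8 rad; left alone further over it goes down to the tipped stop by itself.
- knee (a joint): Knee of the pliers' toggle (rad), turned by squeezing the handles: 0 = open, about 0.58 = dead centre, 0.70 to 0.71 = locked over centre against its stop. It springs back to 0 from anywhere before dead centre.
- ball_1: Steel grinding ball, 15 mm across, 14 g, at first in the jar; origin at its centre. It rolls freely.
- ball_2: Steel grinding ball, 15 mm across, 14 g, at first in the jar; origin at its centre. It rolls freely.
- ball_3: Steel grinding ball, 15 mm across, 14 g, at first in the jar; origin at its centre. It rolls freely.
- ball_4: Steel grinding ball, 15 mm across, 14 g, at first in the jar; origin at its centre. It rolls freely.
- ball_5: Steel grinding ball, 15 mm across, 14 g, at first in the jar; origin at its centre. It rolls freely.
There are look-alikes about, which are no part of the job. What is shaped like the jar but yellow is not meant.

How it is judged:
On the way, in this order (a step that is already met when the one before it is completed fails the run):
1. the pliers are locked on the jar (handle past dead centre, pad pressing) with the fingers off the device (value of joint knee above 0.66 rad and contact force between jaw_pad and jar above 8 N and contact force between the fingers and stand below 0.5 N), for 0.2 s.
2. the cradle is tipped right over (more than 2.1 rad) and all five balls lie in the tray, the pliers still locked (x of ball_1 in the frame of tray between -0.082 and 0.082 m and y of ball_1 in the frame of tray between -0.065 and 0.065 m and z of each of ball_1, ball_2, ball_3, ball_4, ball_5 in the frame of tray below 0.03 m and x of ball_2 in the frame of tray between -0.082 and 0.082 m and y of ball_2 in the frame of tray between -0.065 and 0.065 m and x of ball_3 in the frame of tray between -0.082 and 0.082 m and y of ball_3 in the frame of tray between -0.065 and 0.065 m and x of ball_4 in the frame of tray between -0.082 and 0.082 m and y of ball_4 in the frame of tray between -0.065 and 0.065 m and x of ball_5 in the frame of tray between -0.082 and 0.082 m and y of ball_5 in the frame of tray between -0.065 and 0.065 m and value of joint knee above 0.66 rad and contact force between jaw_pad and jar above 8 N and value of joint cradle above 2.1 rad), for 0.1 s.
3. the cradle is upright again, the pliers still locked on the jar (value of joint knee above 0.66 rad and contact force between jaw_pad and jar above 8 N and value of joint cradle below 0.1 rad), for 0.2 s.
4. the pliers have sprung open (value of joint knee below 0.25 rad and contact force between jaw_pad and jar below 0.5 N), for 0.2 s.
At the end, for the whole second after the job is handed in: All five balls lie inside the tray's rim; the cradle is upright (within 0.1 rad of its stop); the pliers are open (knee below 0.25 rad, pad pressing less than 0.5 N); the jar stands still and upright (0.12 rad) in its cup, within 7 mm of the centre of the cup's floor (all of step 4 and x of ball_1 in the frame of tray between -0.082 and 0.082 m and y of ball_1 in the frame of tray between -0.065 and 0.065 m and z of each of ball_1, ball_2, ball_3, ball_4, ball_5 in the frame of tray below 0.03 m and x of ball_2 in the frame of tray between -0.082 and 0.082 m and y of ball_2 in the frame of tray between -0.065 and 0.065 m and x of ball_3 in the frame of tray between -0.082 and 0.082 m and y of ball_3 in the frame of tray between -0.065 and 0.065 m and x of ball_4 in the frame of tray between -0.082 and 0.082 m and y of ball_4 in the frame of tray between -0.065 and 0.065 m and x of ball_5 in the frame of tray between -0.082 and 0.082 m and y of ball_5 in the frame of tray between -0.065 and 0.065 m and value of joint cradle below 0.1 rad and distance between jar and cup_floor below 0.007 m and angle between jar's own z axis and vertical below 0.12 rad and linear speed of jar below 0.02 m/s); the robot touches nothing.
It fails at once if the jar leaves the cradle's cup (distance between jar and cup_floor above 0.02 m).
It fails at once if a neighbouring thing (tube rack, petri dish, oil bottle, dropper bottle or slide box) is moved by more than 30 mm (distance of any of tube_rack, petri_1, oil_bottle, fixative, slide_box from where it was at the start of the episode above 0.03 m).
It also fails if it takes over 58 s, if anything falls off the work surface, if the arm or the gripper's body presses on something with over 40 N, if the wrist force passes 120 N, or if a joint passes its speed limit or range.

## Working session

There is one attempt and no reset: what is moved stays moved. The work goes in short steps, Python scripts to look and compute and a tool call to move; the robot and the scene stay as the last step left them, time stands still between calls to the robot, and variables do not carry over. Pictures are saved under pics/ and viewed, at most 10 in all, crops included, and the job is handed in when it is done.

Besides the shell and the picture viewer there is one more tool, called after ">>>" as a command line: name --argument value ..., lists and objects as JSON in quotes. move_arm: Moves the arm, as the interface text tells. Its arguments: {"type":"object","properties":{"increments":{"type":"array"},"force":{"type":"number"}},"required":["increments"]}

```bash
mkdir -p pics
cat > h.py <<'E'
from station import arm
import numpy as np, cv2
def proj(cam,p):
    c=arm.camera_info(cam);T=np.linalg.inv(np.array(c['extrinsics']));q=np.array(c['K'])@(T[:3,:3]@np.array(p)+T[:3,3]);return q[:2]/q[2]
E
python3 - <<'E'
from h import *
for c in ['scene','top']:
    cv2.imwrite(f'pics/{c}0.png',arm.grab_frame(c))
    i=arm.camera_info(c);print(c,np.round(np.array(i['extrinsics']),3).tolist(),np.round(i['K'],0).tolist())
    for n in ['stand','stand_axis','lever_knob','fixed_handle_back','moving_handle_back','release_tab','cup_floor','jar','tray','tube_rack','petri_1','oil_bottle','fixative','slide_box']:
        print(n,[(np.round(d['position'],3).tolist(),round(d['score'],2),proj(c,d['position']).round().tolist()) for d in arm.pinpoint(c,n)][:3])
s=arm.get_state();print(s['t'],s['eef_pos'],s['ee_rot'],s['width'])
E
```

```text
scene [[-0.998, 0.023, -0.057, 0.587], [0.058, 0.666, -0.743, 0.755], [0.021, -0.745, -0.666, 1.057], [0.0, 0.0, 0.0, 1.0]] [[475.0, 0.0, 327.0], [0.0, 475.0, 197.0], [0.0, 0.0, 1.0]]
stand [([0.523, -0.231, 0.0], 0.95, [322.0, 239.0])]
stand_axis [([0.524, -0.23, 0.155], 0.84, [323.0, 202.0])]
lever_knob [([0.406, -0.351, 0.199], 0.75, [361.0, 162.0]), ([0.507, -0.116, 0.001], 0.31, [330.0, 268.0])]
fixed_handle_back [([0.512, -0.327, 0.204], 0.94, [326.0, 167.0])]
moving_handle_back [([0.575, -0.32, 0.206], 0.5, [304.0, 168.0])]
release_tab [([0.588, -0.395, 0.203], 0.51, [299.0, 153.0])]
cup_floor [([0.523, -0.196, 0.172], 0.66, [324.0, 206.0])]
jar [([0.314, -0.601, 0.0], 0.74, [374.0, 163.0]), ([0.52, -0.199, 0.166], 0.69, [325.0, 206.0])]
tray [([0.51, -0.117, 0.0], 0.78, [329.0, 268.0])]
tube_rack [([0.608, -0.509, -0.002], 0.89, [294.0, 182.0])]
petri_1 [([0.462, -0.461, -0.003], 0.49, [337.0, 190.0]), ([0.525, -0.198, 0.17], 0.34, [323.0, 205.0])]
oil_bottle [([0.683, -0.288, 0.001], 0.51, [270.0, 227.0])]
fixative [([0.682, -0.356, 0.002], 0.79, [271.0, 211.0])]
slide_box [
[... 753 characters left out ...]
 [([0.314, -0.606, -0.001], 0.74, [413.0, 263.0]), ([0.52, -0.196, 0.17], 0.62, [297.0, 198.0])]
tray [([0.51, -0.114, -0.002], 0.84, [276.0, 206.0])]
tube_rack [([0.6, -0.515, -0.001], 0.9, [387.0, 183.0])]
petri_1 [([0.467, -0.463, -0.005], 0.71, [373.0, 220.0])]
oil_bottle [([0.691, -0.287, 0.004], 0.46, [325.0, 158.0])]
fixative [([0.684, -0.363, -0.001], 0.72, [346.0, 160.0]), ([0.576, -0.324, 0.204], 0.41, [336.0, 180.0]), ([0.507, -0.324, 0.206], 0.35, [336.0, 201.0])]
slide_box [([0.482, 0.041, -0.001], 0.84, [233.0, 213.0]), ([0.686, -0.358, -0.001], 0.52, [344.0, 160.0])]
1.5 [ 0.25835027 -0.62357846  0.29214876] [ 3.14158031e+00  6.47902392e-06 -2.74878547e+00] 0.08750937838681491
```

View images.

Run:
```python
import cv2
a=cv2.imread('pics/scene0.png');b=cv2.imread('pics/top0.png')
cv2.imwrite('pics/crop1.png',cv2.resize(a[100:350,200:460],None,fx=2.4,fy=2.4)[:600])
```

```text
(no output)
```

View pics/scene0.png

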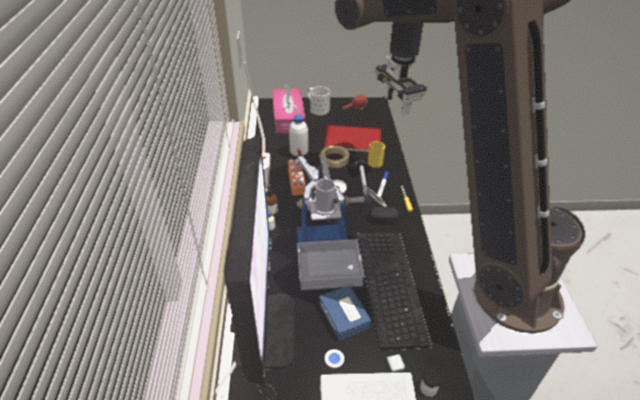

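View pics/crop1.png

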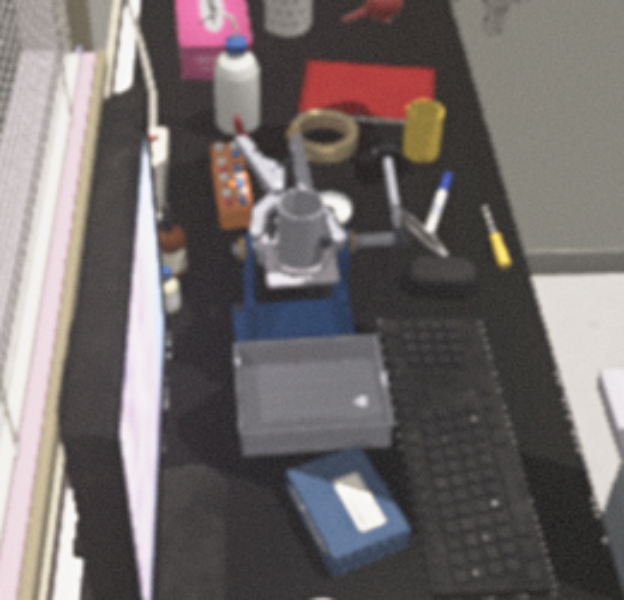

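View pics/top0.png

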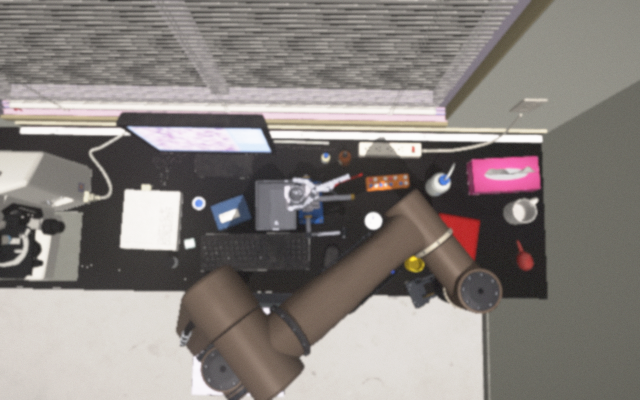

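The jar meant is the grey steel one in the cradle at scene (325,203). The yellow can at (376,154) is the look-alike; the crop confirms this, with the yellow one standing apart on the table. The handles run away from the tray, the red tab sits at about (299,153), and the lever knob is at about (361,162).

```bash
cat >> h.py <<'E'
try: TH,SX,SY=np.load('stand.npy')
except Exception: TH,SX,SY=0,0,0
def s2w(p,th=None,o=None):
    th=TH if th is None else th;o=(SX,SY) if o is None else o
    c,s=np.cos(th),np.sin(th);return np.array([o[0]+c*p[0]-s*p[1],o[1]+s*p[0]+c*p[1],p[2]])
def w2s(p):
    c,s=np.cos(TH),np.sin(TH);d=np.array(p[:2])-[SX,SY];return np.array([c*d[0]+s*d[1],-s*d[0]+c*d[1],p[2]])*1000
def st():
    s=arm.get_state();print('t',round(s['t'],2),'TCP stand mm',w2s(s['eef_pos']).round(1),'yaw err',round(((s['ee_rot'][2]-(TH+np.pi/2))+np.pi)%(2*np.pi)-np.pi,4),'F',np.round(s['force'],1),'w',round(s['width']*1000,1),'g',round(s['gripper_force'],1))
E
python3 - <<'E'
from h import *
from scipy.optimize import least_squares
M=[((0,0),(.523,-.231)),((0,0),(.523,-.229)),((0,0),(.524,-.23)),((0,0),(.524,-.229)),((124,112),(.406,-.351)),((124,112),(.408,-.348)),((21.5,96),(.512,-.327)),((21.5,96),(.509,-.322)),((-45,96),(.575,-.32)),((-45,96),(.577,-.326)),((0,-32),(.523,-.196)),((0,-32),(.520,-.199)),((0,-32),(.520,-.196))]
f=lambda v:np.concatenate([s2w((a[0]/1e3,a[1]/1e3,0),v[0],v[1:])[:2]-b for a,b in M])
r=least_squares(f,[np.pi,.52,-.23]);print(r.x,(f(r.x).reshape(-1,2)*1000).round(1).tolist())
np.save('stand.npy',r.x)
import h;h.TH,h.SX,h.SY=r.x
st()
for p in [(124,0,155),(124,112,198),(100,112,198)]: print(p,proj('scene',s2w(np.array(p)/1e3)),(proj('scene',s2w(np.array(p)/1e3))-[200,100])*2.4)
E
```

```text
[ 3.21218465  0.52372202 -0.22916138] [[0.7, 1.8], [0.7, -0.2], [-0.3, 0.8], [-0.3, -0.2], [1.9, 1.4], [-0.1, -1.6], [-3.0, 0.6], [0.0, -4.4], [0.4, -1.7], [-1.6, 4.3], [-1.5, -1.2], [1.5, 1.8], [1.5, -1.2]]
t 1.5 TCP stand mm [292.5 374.7 292.1] yaw err -1.2486 F [ 0.2 -0.2 -0.1] w 87.5 g 0.0
(124, 0, 155) [366.099599   198.77855609] [398.6390376  237.06853463]
(124, 112, 198) [360.05878475 162.76127437] [384.1410834  150.62705848]
(100, 112, 198) [352.06086029 163.26790747] [364.94606469 151.84297792]
```

>>> move_arm --increments '[{"jaw":1,"dz":-0.005,"twist":-0.104},{"jaw":1,"dz":-0.005,"twist":-0.104},{"jaw":1,"dz":-0.005,"twist":-0.104},{"jaw":1,"dz":-0.005,"twist":-0.104},{"jaw":1,"dz":-0.005,"twist":-0.104},{"jaw":1,"dz":-0.005,"twist":-0.104},{"jaw":1,"dz":-0.005,"twist":-0.104},{"jaw":1,"dz":-0.005,"twist":-0.104},{"jaw":1,"dz":-0.005,"twist":-0.104},{"jaw":1,"dz":-0.005,"twist":-0.104},{"jaw":1,"dz":0,"twist":-0.104},{"jaw":1,"twist":-0.104}]'

```text
$.increments[0]: bad value
```

```bash
python3 -c "
from h import *
st()"
```

```text
t 1.5 TCP stand mm [292.5 374.7 292.1] yaw err -1.2486 F [ 0.2 -0.2 -0.1] w 87.5 g 0.0
```

>>> move_arm --increments '[{"jaw":1,"dx":0,"dy":0,"dz":-0.005,"twist":-0.104},{"jaw":1,"dx":0,"dy":0,"dz":-0.005,"twist":-0.104},{"jaw":1,"dx":0,"dy":0,"dz":-0.005,"twist":-0.104},{"jaw":1,"dx":0,"dy":0,"dz":-0.005,"twist":-0.104},{"jaw":1,"dx":0,"dy":0,"dz":-0.005,"twist":-0.104},{"jaw":1,"dx":0,"dy":0,"dz":-0.005,"twist":-0.104},{"jaw":1,"dx":0,"dy":0,"dz":-0.005,"twist":-0.104},{"jaw":1,"dx":0,"dy":0,"dz":-0.005,"twist":-0.104},{"jaw":1,"dx":0,"dy":0,"dz":-0.005,"twist":-0.104},{"jaw":1,"dx":0,"dy":0,"dz":-0.005,"twist":-0.104},{"jaw":1,"dx":0,"dy":0,"dz":0,"twist":-0.104},{"jaw":1,"dx":0,"dy":0,"dz":0,"twist":-0.104}]'

```text
t: 2.5
eef_pos: [0.2584, -0.6237, 0.3426]
ee_rot: [-3.141, -0.001, -1.496]
force: [-0.7, -0.1, -0.6]
width: 0.0877
gripper_force: 0.0
```

```bash
python3 -c "
from h import *
st()"
```

```text
t 2.5 TCP stand mm [292.5 374.8 342.6] yaw err 0.0046 F [-0.7 -0.1 -0.6] w 87.7 g 0.0
```

>>> move_arm --increments '[{"jaw":1,"dx":-0.0232,"dy":-0.0253,"dz":0,"twist":0.0045},{"jaw":1,"dx":-0.0232,"dy":-0.0253,"dz":0,"twist":0},{"jaw":1,"dx":-0.0232,"dy":-0.0253,"dz":0,"twist":0},{"jaw":1,"dx":-0.0232,"dy":-0.0253,"dz":0,"twist":0},{"jaw":1,"dx":-0.0232,"dy":-0.0253,"dz":0,"twist":0},{"jaw":1,"dx":-0.0232,"dy":-0.0253,"dz":0,"twist":0},{"jaw":1,"dx":-0.0232,"dy":-0.0253,"dz":0,"twist":0},{"jaw":1,"dx":-0.0232,"dy":-0.0253,"dz":0,"twist":0},{"jaw":1,"dx":-0.0232,"dy":-0.0253,"dz":0,"twist":0},{"jaw":1,"dx":-0.0232,"dy":-0.0253,"dz":0,"twist":0},{"jaw":1,"dx":-0.0232,"dy":-0.0253,"dz":0,"twist":0},{"jaw":1,"dx":-0.0232,"dy":-0.0253,"dz":0,"twist":0}]'

```text
t: 3.5
eef_pos: [0.5439, -0.3244, 0.3424]
ee_rot: [-3.141, -0.0, -1.505]
force: [0.1, -0.6, -0.1]
width: 0.0877
gripper_force: 0.0
```

```bash
python3 -c "
from h import *
st()
cv2.imwrite('pics/scene1.png',cv2.resize(arm.grab_frame('scene')[100:240,240:420],None,fx=4,fy=4))"
```

```text
t 3.5 TCP stand mm [-13.4  96.4 342.4] yaw err -0.005 F [ 0.1 -0.6 -0.1] w 87.7 g 0.0
```

View pics/scene1.png

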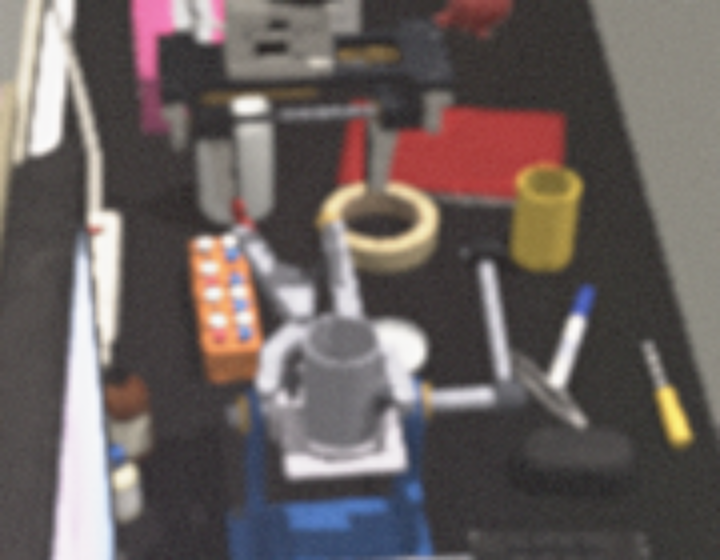

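The pliers are open, with their handles at crop (260,250) and (345,270). The gripper is lined up over both of them.

>>> move_arm --increments '[{"jaw":1,"dx":0,"dy":0.0015,"dz":0.015,"twist":-0.004},{"jaw":1,"dx":0,"dy":0,"dz":0.015,"twist":0},{"jaw":1,"dx":0,"dy":0,"dz":0.015,"twist":0},{"jaw":1,"dx":0,"dy":0,"dz":0.015,"twist":0},{"jaw":1,"dx":0,"dy":0,"dz":0.015,"twist":0},{"jaw":1,"dx":0,"dy":0,"dz":0.01,"twist":0},{"jaw":1,"dx":0,"dy":0,"dz":0,"twist":0}]'

```text
t: 4.13
eef_pos: [0.5405, -0.3255, 0.2547]
ee_rot: [3.138, 0.002, -1.502]
force: [0.5, 0.9, -0.2]
width: 0.0875
gripper_force: 0.0
```

```bash
python3 -c "
from h import *
st()"
```

```text
t 4.13 TCP stand mm [-10.   97.3 254.7] yaw err -0.0014 F [ 0.5  0.9 -0.2] w 87.5 g 0.0
```

>>> move_arm --increments '[{"jaw":0.6,"dx":0,"dy":0,"dz":0,"twist":0},{"jaw":0.54,"dx":0,"dy":0,"dz":0,"twist":0},{"jaw":0.5,"dx":0,"dy":0,"dz":0,"twist":0},{"jaw":0.5,"dx":0,"dy":0,"dz":0,"twist":0}]' --force 35

```text
t: 4.47
eef_pos: [0.5422, -0.3262, 0.2584]
ee_rot: [-3.139, -0.001, -1.501]
force: [1.5, -0.5, 0.1]
width: 0.0681
gripper_force: 0.6
```

```bash
python3 -c "
from h import *
st()"
```

```text
t 4.47 TCP stand mm [-11.6  98.1 258.4] yaw err -0.0009 F [ 1.5 -0.5  0.1] w 68.1 g 0.6
```

>>> move_arm --increments '[{"jaw":0.44,"dx":0,"dy":0.0013,"dz":0,"twist":0},{"jaw":0.38,"dx":0,"dy":0.0013,"dz":0,"twist":0},{"jaw":0.32,"dx":0,"dy":0.0013,"dz":0,"twist":0},{"jaw":0.26,"dx":0,"dy":0.0013,"dz":0,"twist":0},{"jaw":0.2,"dx":0,"dy":0.0013,"dz":0,"twist":0},{"jaw":0.14,"dx":0,"dy":0.0013,"dz":0,"twist":0},{"jaw":0.08,"dx":0,"dy":0.0013,"dz":0,"twist":0},{"jaw":0.02,"dx":0,"dy":0.0013,"dz":0,"twist":0},{"jaw":-0.04,"dx":0,"dy":0,"dz":0,"twist":0},{"jaw":-0.06,"dx":0,"dy":0,"dz":0,"twist":0},{"jaw":-0.06,"dx":0,"dy":0,"dz":0,"twist":0}]' --force 35

```text
t: 5.38
eef_pos: [0.5312, -0.3263, 0.2568]
ee_rot: [-3.141, 0.001, -1.502]
force: [4.2, 0.8, -2.8]
width: 0.0439
gripper_force: 35.0
```

```bash
python3 -c "
from h import *
st()"
```

```text
t 5.38 TCP stand mm [ -0.6  97.4 256.8] yaw err -0.0014 F [ 4.2  0.8 -2.8] w 43.9 g 35.0
```

>>> move_arm --increments '[{"jaw":0.9,"dx":0,"dy":0,"dz":0,"twist":0},{"jaw":0.9,"dx":0,"dy":0,"dz":0,"twist":0},{"jaw":0.9,"dx":0,"dy":0,"dz":0,"twist":0},{"jaw":0.9,"dx":0,"dy":0,"dz":-0.02,"twist":0},{"jaw":0.9,"dx":0,"dy":0,"dz":-0.03,"twist":0},{"jaw":0.9,"dx":0,"dy":0,"dz":0,"twist":0}]'

```text
t: 5.88
eef_pos: [0.5322, -0.328, 0.3129]
ee_rot: [-3.136, -0.004, -1.501]
force: [1.3, -0.6, 1.5]
width: 0.0777
gripper_force: 0.0
```

Run:
```python
from h import *
st()
for n in ['lever_knob','moving_handle_back','release_tab']:
  for c in ['scene','top']:
    f=arm.grab_frame(c)
    if n=='lever_knob' and c=='scene':cv2.imwrite('pics/s2.png',cv2.resize(f[100:240,240:420],None,fx=4,fy=4))
    print(n,c,[(w2s(d['position']).round(1),round(d['score'],2)) for d in arm.pinpoint(c,n)[:2]])
st()
```

```text
t 5.88 TCP stand mm [ -1.5  99.2 312.9] yaw err -0.0004 F [ 1.3 -0.6  1.5] w 77.7 g 0.0
lever_knob scene [(array([128.3, 109.8, 203.6]), 0.87), (array([-1.000e-01,  1.200e+00,  1.537e+02]), 0.61)]
lever_knob top [(array([124.2, 112. , 194.8]), 0.76)]
moving_handle_back scene [(array([-24.4,  95.1, 207.9]), 0.54)]
moving_handle_back top [(array([-22.8,  97.8, 207. ]), 0.63)]
release_tab scene [(array([-59.2, 287.4,  -3.2]), 0.47), (array([ -5.2, 169.9, 206.6]), 0.4)]
release_tab top [(array([ -0.3, 167. , 206.3]), 0.37)]
t 6.48 TCP stand mm [ -0.4  97.7 306.8] yaw err -0.0011 F [-0.4  0.3  0.3] w 83.3 g 0.0
```

View pics/s2.png

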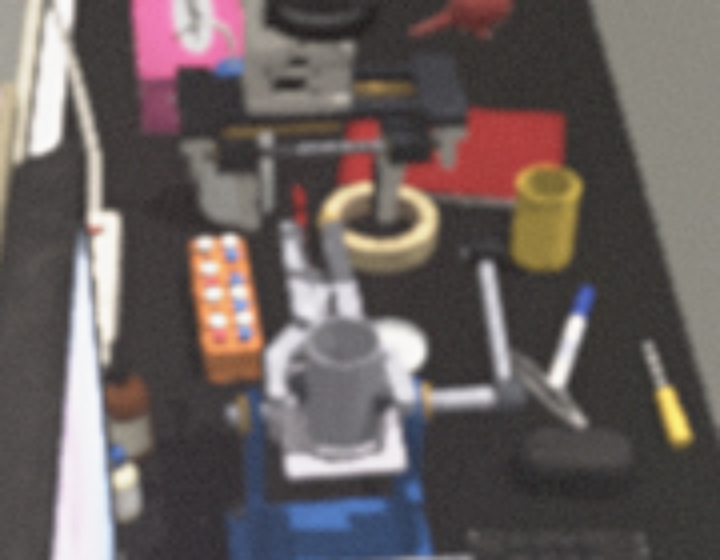

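The handles are now closed parallel at crop (300,270) and (340,270), with the red tab between them and behind at (300,200). Next is the knob at (485,250).

>>> move_arm --increments '[{"jaw":0.5,"dx":0.003,"dy":0.025,"dz":0,"twist":0},{"jaw":0.5,"dx":0.003,"dy":0.025,"dz":0,"twist":0},{"jaw":0.5,"dx":0.003,"dy":0.025,"dz":0,"twist":0},{"jaw":0.5,"dx":0.003,"dy":0.025,"dz":0,"twist":0},{"jaw":0.5,"dx":0.0025,"dy":0.0245,"dz":0,"twist":0},{"jaw":0.5,"dx":0,"dy":0,"dz":0,"twist":0},{"jaw":0.5,"dx":0,"dy":0,"dz":0.02,"twist":0},{"jaw":0.5,"dx":0,"dy":0,"dz":0.02,"twist":0},{"jaw":0.5,"dx":0,"dy":0,"dz":0.02,"twist":0},{"jaw":0.5,"dx":0,"dy":0,"dz":0,"twist":0},{"jaw":0.5,"dx":0,"dy":0,"dz":0,"twist":0}]'

```text
t: 7.4
eef_pos: [0.4076, -0.3497, 0.2468]
ee_rot: [3.14, 0.001, -1.501]
force: [0.5, -0.2, 1.5]
width: 0.0659
gripper_force: 0.0
```

```bash
python3 -c "
from h import *
st()"
```

```text
t 7.4 TCP stand mm [124.3 112.  246.8] yaw err -0.0009 F [ 0.5 -0.2  1.5] w 65.9 g 0.0
```

>>> move_arm --increments '[{"jaw":0,"dx":0,"dy":0,"dz":0.002,"twist":0},{"jaw":-0.3,"dx":0,"dy":0,"dz":0,"twist":0},{"jaw":-0.6,"dx":0,"dy":0,"dz":0,"twist":0},{"jaw":-0.8,"dx":0,"dy":0,"dz":0,"twist":0},{"jaw":-0.8,"dx":0,"dy":0,"dz":0,"twist":0},{"jaw":-0.8,"dx":0,"dy":0,"dz":0,"twist":0},{"jaw":-0.8,"dx":0,"dy":0,"dz":0,"twist":0}]' --force 30

```text
t: 7.98
eef_pos: [0.4082, -0.3497, 0.2454]
ee_rot: [-3.141, -0.0, -1.501]
force: [1.3, 0.3, -0.4]
width: 0.0257
gripper_force: 30.0
```

```bash
python3 -c "
from h import *
st()"
```

```text
t 7.98 TCP stand mm [123.8 112.1 245.4] yaw err -0.001 F [ 1.3  0.3 -0.4] w 25.7 g 30.0
```

Run:
```python
import numpy as np
q=np.concatenate([np.linspace(0,1.2,19),np.linspace(1.2,2.39,25)[1:]])
y=120*np.sin(1.2-q);z=120*np.cos(1.2-q)
for k,(a,b) in enumerate(zip(np.diff(y),-np.diff(z))): print(k,round(q[k+1],2),round(a/1e3,4),round(b/1e3,4))
```

```text
0 0.07 -0.0031 -0.0074
1 0.13 -0.0036 -0.0071
2 0.2 -0.0041 -0.0069
3 0.27 -0.0045 -0.0066
4 0.33 -0.005 -0.0063
5 0.4 -0.0054 -0.0059
6 0.47 -0.0058 -0.0055
7 0.53 -0.0061 -0.0052
8 0.6 -0.0064 -0.0047
9 0.67 -0.0067 -0.0043
10 0.73 -0.007 -0.0038
11 0.8 -0.0073 -0.0034
12 0.87 -0.0075 -0.0029
13 0.93 -0.0076 -0.0024
14 1.0 -0.0078 -0.0018
15 1.07 -0.0079 -0.0013
16 1.13 -0.008 -0.0008
17 1.2 -0.008 -0.0003
18 1.25 -0.0059 0.0001
19 1.3 -0.0059 0.0004
20 1.35 -0.0059 0.0007
21 1.4 -0.0059 0.001
22 1.45 -0.0058 0.0013
23 1.5 -0.0057 0.0016
24 1.55 -0.0056 0.0019
25 1.6 -0.0055 0.0022
26 1.65 -0.0054 0.0024
27 1.7 -0.0053 0.0027
28 1.75 -0.0052 0.003
29 1.8 -0.005 0.0032
30 1.84 -0.0048 0.0035
31 1.89 -0.0047 0.0037
32 1.94 -0.0045 0.0039
33 1.99 -0.0043 0.0041
34 2.04 -0.0041 0.0043
35 2.09 -0.0038 0.0045
36 2.14 -0.0036 0.0047
37 2.19 -0.0034 0.0049
38 2.24 -0.0031 0.0051
39 2.29 -0.0029 0.0052
40 2.34 -0.0026 0.0053
41 2.39 -0.0023 0.0055
```

>>> move_arm --increments '[{"jaw":-0.8,"dx":-0.0031,"dy":0,"dz":-0.0074,"twist":0},{"jaw":-0.8,"dx":-0.0036,"dy":0,"dz":-0.0071,"twist":0},{"jaw":-0.8,"dx":-0.0041,"dy":0,"dz":-0.0069,"twist":0},{"jaw":-0.8,"dx":-0.0045,"dy":0,"dz":-0.0066,"twist":0},{"jaw":-0.8,"dx":-0.005,"dy":0,"dz":-0.0063,"twist":0},{"jaw":-0.8,"dx":-0.0054,"dy":0,"dz":-0.0059,"twist":0}]'

```text
t: 8.48
eef_pos: [0.4062, -0.3234, 0.2861]
ee_rot: [-3.141, 0.0, -1.501]
force: [2.6, 1.2, -3.1]
width: 0.0256
gripper_force: 30.0
```

```bash
python3 -c "
from h import *
st()"
```

```text
t 8.48 TCP stand mm [123.8  85.7 286.1] yaw err -0.001 F [ 2.6  1.2 -3.1] w 25.6 g 30.0
```

>>> move_arm --increments '[{"jaw":-0.8,"dx":-0.0058,"dy":0,"dz":-0.0055,"twist":0},{"jaw":-0.8,"dx":-0.0061,"dy":0,"dz":-0.0052,"twist":0},{"jaw":-0.8,"dx":-0.0064,"dy":0,"dz":-0.0047,"twist":0},{"jaw":-0.8,"dx":-0.0067,"dy":0,"dz":-0.0043,"twist":0},{"jaw":-0.8,"dx":-0.007,"dy":0,"dz":-0.0038,"twist":0},{"jaw":-0.8,"dx":-0.0073,"dy":0,"dz":-0.0034,"twist":0},{"jaw":-0.8,"dx":-0.0075,"dy":0,"dz":-0.0029,"twist":0},{"jaw":-0.8,"dx":-0.0076,"dy":0,"dz":-0.0024,"twist":0},{"jaw":-0.8,"dx":-0.0078,"dy":0,"dz":-0.0018,"twist":0},{"jaw":-0.8,"dx":-0.0079,"dy":0,"dz":-0.0013,"twist":0},{"jaw":-0.8,"dx":-0.008,"dy":0,"dz":-0.0008,"twist":0},{"jaw":-0.8,"dx":-0.008,"dy":0,"dz":-0.0003,"twist":0}]'

```text
t: 9.48
eef_pos: [0.4001, -0.2374, 0.3218]
ee_rot: [-3.141, -0.0, -1.501]
force: [4.3, 0.9, -5.0]
width: 0.0261
gripper_force: 30.0
```

```bash
python3 -c "
from h import *
st()"
```

```text
t 9.48 TCP stand mm [123.9  -0.5 321.8] yaw err -0.0011 F [ 4.3  0.9 -5. ] w 26.1 g 30.0
```

>>> move_arm --increments '[{"jaw":-0.8,"dx":-0.0059,"dy":0,"dz":0.0001,"twist":0},{"jaw":-0.8,"dx":-0.0059,"dy":0,"dz":0.0004,"twist":0},{"jaw":-0.8,"dx":-0.0059,"dy":0,"dz":0.0007,"twist":0},{"jaw":-0.8,"dx":-0.0059,"dy":0,"dz":0.001,"twist":0},{"jaw":-0.8,"dx":-0.0058,"dy":0,"dz":0.0013,"twist":0},{"jaw":-0.8,"dx":-0.0057,"dy":0,"dz":0.0016,"twist":0},{"jaw":-0.8,"dx":-0.0056,"dy":0,"dz":0.0019,"twist":0},{"jaw":-0.8,"dx":-0.0055,"dy":0,"dz":0.0022,"twist":0},{"jaw":-0.8,"dx":-0.0054,"dy":0,"dz":0.0024,"twist":0},{"jaw":-0.8,"dx":-0.0053,"dy":0,"dz":0.0027,"twist":0},{"jaw":-0.8,"dx":-0.0052,"dy":0,"dz":0.003,"twist":0},{"jaw":-0.8,"dx":-0.005,"dy":0,"dz":0.0032,"twist":0}]'

```text
t: 10.48
eef_pos: [0.3954, -0.1708, 0.301]
ee_rot: [3.142, -0.0, -1.501]
force: [4.3, -2.3, -4.2]
width: 0.0256
gripper_force: 30.0
```

```bash
python3 -c "
from h import *
st()"
```

```text
t 10.48 TCP stand mm [123.9 -67.2 301. ] yaw err -0.0011 F [ 4.3 -2.3 -4.2] w 25.6 g 30.0
```

>>> move_arm --increments '[{"jaw":-0.8,"dx":-0.0048,"dy":0,"dz":0.0035,"twist":0},{"jaw":-0.8,"dx":-0.0047,"dy":0,"dz":0.0037,"twist":0},{"jaw":-0.8,"dx":-0.0045,"dy":0,"dz":0.0039,"twist":0},{"jaw":-0.8,"dx":-0.0043,"dy":0,"dz":0.0041,"twist":0},{"jaw":-0.8,"dx":-0.0041,"dy":0,"dz":0.0043,"twist":0},{"jaw":-0.8,"dx":-0.0038,"dy":0,"dz":0.0045,"twist":0},{"jaw":-0.8,"dx":-0.0036,"dy":0,"dz":0.0047,"twist":0},{"jaw":-0.8,"dx":-0.0034,"dy":0,"dz":0.0049,"twist":0},{"jaw":-0.8,"dx":-0.0031,"dy":0,"dz":0.0051,"twist":0},{"jaw":-0.8,"dx":-0.0029,"dy":0,"dz":0.0052,"twist":0},{"jaw":-0.8,"dx":-0.0026,"dy":0,"dz":0.0053,"twist":0},{"jaw":-0.8,"dx":-0.0015,"dy":0,"dz":0.0035,"twist":0}]'

```text
t: 11.48
eef_pos: [0.3923, -0.1277, 0.2479]
ee_rot: [3.141, 0.0, -1.501]
force: [2.3, -0.2, -0.3]
width: 0.0257
gripper_force: 30.0
```

>>> move_arm --increments '[{"jaw":-0.8,"dx":0,"dy":0,"dz":0,"twist":0},{"jaw":-0.8,"dx":0,"dy":0,"dz":0,"twist":0},{"jaw":-0.8,"dx":0,"dy":0,"dz":0,"twist":0},{"jaw":-0.8,"dx":0,"dy":0,"dz":0,"twist":0},{"jaw":-0.8,"dx":0,"dy":0,"dz":0,"twist":0},{"jaw":-0.8,"dx":0,"dy":0,"dz":0,"twist":0}]'

```text
t: 11.98
eef_pos: [0.3923, -0.128, 0.2485]
ee_rot: [3.141, 0.0, -1.502]
force: [2.6, 1.5, -4.3]
width: 0.0258
gripper_force: 30.0
```

Run:
```python
from h import *
st()
cv2.imwrite('pics/s3.png',cv2.resize(arm.grab_frame('scene')[130:310,220:400],None,fx=3.3,fy=3.3))
for c in ['scene','top']:
    arm.grab_frame(c)
    print(c,[(d['position'].round(3).tolist() if hasattr(d['position'],'round') else d['position'],round(d['score'],2)) for d in arm.pinpoint(c,'ball_1')])
```

```text
t 11.98 TCP stand mm [ 123.9 -110.2  248.5] yaw err -0.0013 F [ 2.6  1.5 -4.3] w 25.8 g 30.0
scene [([0.5145, -0.1203, 0.0116], 0.57), ([0.438, -0.1465, 0.0139], 0.54), ([0.5818, -0.0914, 0.0088], 0.42)]
top []
```

View pics/s3.png

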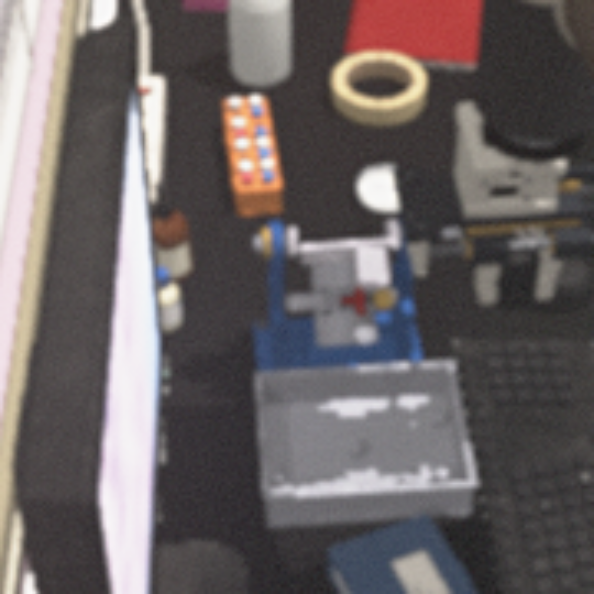

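The cradle is tipped and the tray at crop (365,430) shows faint balls near (365,445) and (410,422). I'll wait and enlarge the tray.

>>> move_arm --increments '[{"jaw":-0.8,"dx":0,"dy":0,"dz":0,"twist":0},{"jaw":-0.8,"dx":0,"dy":0,"dz":0,"twist":0},{"jaw":-0.8,"dx":0,"dy":0,"dz":0,"twist":0},{"jaw":-0.8,"dx":0,"dy":0,"dz":0,"twist":0},{"jaw":-0.8,"dx":0,"dy":0,"dz":0,"twist":0},{"jaw":-0.8,"dx":0,"dy":0,"dz":0,"twist":0},{"jaw":-0.8,"dx":0,"dy":0,"dz":0,"twist":0},{"jaw":-0.8,"dx":0,"dy":0,"dz":0,"twist":0},{"jaw":-0.8,"dx":0,"dy":0,"dz":0,"twist":0},{"jaw":-0.8,"dx":0,"dy":0,"dz":0,"twist":0}]'

```text
t: 13.07
eef_pos: [0.3924, -0.128, 0.2485]
ee_rot: [3.141, 0.0, -1.501]
force: [0.4, 3.2, -3.3]
width: 0.0256
gripper_force: 30.0
```

Run:
```python
from h import *
ims=[]
for c,(r0,r1,c0,c1) in {'scene':(225,295,290,370),'top':(165,235,240,320)}.items():
    f=np.mean([arm.grab_frame(c) for _ in range(6)],0)[r0:r1,c0:c1]
    f=np.clip(f*1.5,0,255).astype(np.uint8)
    ims.append(cv2.resize(f,None,fx=5,fy=5,interpolation=cv2.INTER_CUBIC))
    for k in range(2):
        print(c,[(np.round(d['position'],3).tolist(),round(d['score'],2),(((proj(c,d['position'])-[c0,r0])*5).round().tolist())) for d in arm.pinpoint(c,'ball_1')])
cv2.imwrite('pics/s4.png',np.hstack(ims))
print(proj('top',[.51,-.115,0]));st()
```

```text
scene [([0.584, -0.09, 0.008], 0.59, [65.0, 248.0]), ([0.513, -0.119, 0.012], 0.44, [189.0, 200.0]), ([0.437, -0.148, 0.01], 0.4, [317.0, 160.0])]
scene [([0.584, -0.09, 0.008], 0.59, [65.0, 248.0]), ([0.513, -0.119, 0.012], 0.44, [189.0, 200.0]), ([0.437, -0.148, 0.01], 0.4, [317.0, 160.0])]
top [([0.525, -0.23, -0.002], 0.62, [342.0, 189.0])]
top [([0.525, -0.23, -0.002], 0.62, [342.0, 189.0])]
[276.31759021 206.30584314]
t 13.87 TCP stand mm [ 123.9 -110.1  248.5] yaw err -0.0011 F [-1.1  4.7 -2.5] w 25.7 g 30.0
```

View pics/s4.png

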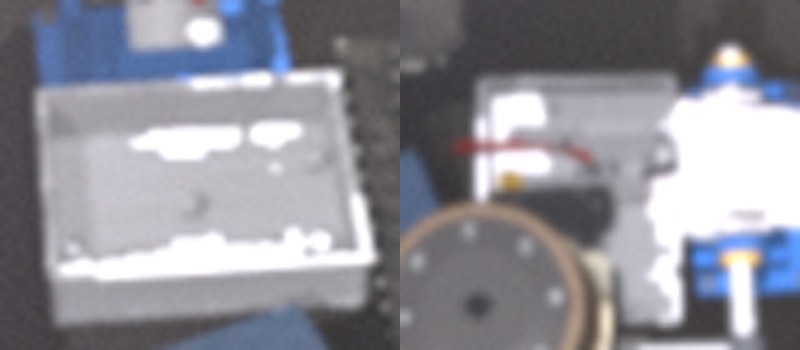

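Five balls seem to show in the tray: left crop (70,248), (195,205), (318,160), (297,238) and (322,240). Swinging back now.

>>> move_arm --increments '[{"jaw":-0.8,"dx":0.0015,"dy":0,"dz":-0.0035,"twist":0},{"jaw":-0.8,"dx":0.0026,"dy":0,"dz":-0.0053,"twist":0},{"jaw":-0.8,"dx":0.0029,"dy":0,"dz":-0.0052,"twist":0},{"jaw":-0.8,"dx":0.0031,"dy":0,"dz":-0.0051,"twist":0},{"jaw":-0.8,"dx":0.0034,"dy":0,"dz":-0.0049,"twist":0},{"jaw":-0.8,"dx":0.0036,"dy":0,"dz":-0.0047,"twist":0},{"jaw":-0.8,"dx":0.0038,"dy":0,"dz":-0.0045,"twist":0},{"jaw":-0.8,"dx":0.0041,"dy":0,"dz":-0.0043,"twist":0},{"jaw":-0.8,"dx":0.0043,"dy":0,"dz":-0.0041,"twist":0},{"jaw":-0.8,"dx":0.0045,"dy":0,"dz":-0.0039,"twist":0},{"jaw":-0.8,"dx":0.0047,"dy":0,"dz":-0.0037,"twist":0},{"jaw":-0.8,"dx":0.0048,"dy":0,"dz":-0.0035,"twist":0}]'

```text
t: 14.87
eef_pos: [0.3955, -0.1717, 0.3016]
ee_rot: [3.141, 0.0, -1.501]
force: [0.9, 1.9, -5.6]
width: 0.0256
gripper_force: 30.0
```

```bash
python3 -c "
from h import *
st()"
```

```text
t 14.87 TCP stand mm [123.9 -66.4 301.6] yaw err -0.0011 F [ 0.9  1.9 -5.6] w 25.6 g 30.0
```

>>> move_arm --increments '[{"jaw":-0.8,"dx":0.005,"dy":0,"dz":-0.0032,"twist":0},{"jaw":-0.8,"dx":0.0052,"dy":0,"dz":-0.003,"twist":0},{"jaw":-0.8,"dx":0.0053,"dy":0,"dz":-0.0027,"twist":0},{"jaw":-0.8,"dx":0.0054,"dy":0,"dz":-0.0024,"twist":0},{"jaw":-0.8,"dx":0.0055,"dy":0,"dz":-0.0022,"twist":0},{"jaw":-0.8,"dx":0.0056,"dy":0,"dz":-0.0019,"twist":0},{"jaw":-0.8,"dx":0.0057,"dy":0,"dz":-0.0016,"twist":0},{"jaw":-0.8,"dx":0.0058,"dy":0,"dz":-0.0013,"twist":0},{"jaw":-0.8,"dx":0.0059,"dy":0,"dz":-0.001,"twist":0},{"jaw":-0.8,"dx":0.0059,"dy":0,"dz":-0.0007,"twist":0},{"jaw":-0.8,"dx":0.0059,"dy":0,"dz":-0.0004,"twist":0},{"jaw":-0.8,"dx":0.0059,"dy":0,"dz":-0.0001,"twist":0}]'

```text
t: 15.87
eef_pos: [0.4003, -0.2387, 0.3219]
ee_rot: [-3.141, 0.0, -1.501]
force: [0.5, 5.2, -4.7]
width: 0.0257
gripper_force: 30.0
```

```bash
python3 -c "
from h import *
st()"
```

```text
t 15.87 TCP stand mm [123.8   0.9 321.9] yaw err -0.001 F [ 0.5  5.2 -4.7] w 25.7 g 30.0
```

>>> move_arm --increments '[{"jaw":-0.8,"dx":0.008,"dy":0,"dz":0.0003,"twist":0},{"jaw":-0.8,"dx":0.008,"dy":0,"dz":0.0008,"twist":0},{"jaw":-0.8,"dx":0.0079,"dy":0,"dz":0.0013,"twist":0},{"jaw":-0.8,"dx":0.0078,"dy":0,"dz":0.0018,"twist":0},{"jaw":-0.8,"dx":0.0076,"dy":0,"dz":0.0024,"twist":0},{"jaw":-0.8,"dx":0.0075,"dy":0,"dz":0.0029,"twist":0},{"jaw":-0.8,"dx":0.0073,"dy":0,"dz":0.0034,"twist":0},{"jaw":-0.8,"dx":0.007,"dy":0,"dz":0.0038,"twist":0},{"jaw":-0.8,"dx":0.0067,"dy":0,"dz":0.0043,"twist":0},{"jaw":-0.8,"dx":0.0064,"dy":0,"dz":0.0047,"twist":0},{"jaw":-0.8,"dx":0.0061,"dy":0,"dz":0.0052,"twist":0},{"jaw":-0.8,"dx":0.0058,"dy":0,"dz":0.0055,"twist":0}]'

```text
t: 16.87
eef_pos: [0.4064, -0.3245, 0.2852]
ee_rot: [-3.141, 0.0, -1.501]
force: [2.6, 7.9, -4.0]
width: 0.0257
gripper_force: 30.0
```

```bash
python3 -c "
from h import *
st()"
```

```text
t 16.87 TCP stand mm [123.8  86.8 285.2] yaw err -0.0009 F [ 2.6  7.9 -4. ] w 25.7 g 30.0
```

>>> move_arm --increments '[{"jaw":-0.8,"dx":0.0054,"dy":0,"dz":0.0059,"twist":0},{"jaw":-0.8,"dx":0.005,"dy":0,"dz":0.0063,"twist":0},{"jaw":-0.8,"dx":0.0045,"dy":0,"dz":0.0066,"twist":0},{"jaw":-0.8,"dx":0.0041,"dy":0,"dz":0.0069,"twist":0},{"jaw":-0.8,"dx":0.0036,"dy":0,"dz":0.0071,"twist":0},{"jaw":-0.8,"dx":0.0031,"dy":0,"dz":0.0074,"twist":0},{"jaw":-0.8,"dx":0,"dy":0,"dz":0.001,"twist":0},{"jaw":-0.8,"dx":0,"dy":0,"dz":0,"twist":0},{"jaw":-0.8,"dx":0,"dy":0,"dz":0,"twist":0}]'

```text
t: 17.62
eef_pos: [0.4082, -0.3501, 0.2449]
ee_rot: [-3.141, -0.001, -1.501]
force: [2.3, 6.4, 1.2]
width: 0.0261
gripper_force: 30.0
```

```bash
python3 -c "
from h import *
st()"
```

```text
t 17.62 TCP stand mm [123.8 112.5 244.9] yaw err -0.0005 F [2.3 6.4 1.2] w 26.1 g 30.0
```

>>> move_arm --increments '[{"jaw":0.4,"dx":0,"dy":0,"dz":0,"twist":0},{"jaw":0.4,"dx":0,"dy":0,"dz":0,"twist":0},{"jaw":0.4,"dx":0,"dy":0,"dz":-0.01,"twist":0},{"jaw":0.4,"dx":0,"dy":0,"dz":-0.025,"twist":0},{"jaw":0.4,"dx":0,"dy":0,"dz":-0.025,"twist":0},{"jaw":-1,"dx":0.02,"dy":0,"dz":0,"twist":0},{"jaw":-1,"dx":0.02,"dy":-0.028,"dz":0,"twist":0},{"jaw":-1,"dx":0.019,"dy":-0.028,"dz":0,"twist":0},{"jaw":-1,"dx":0,"dy":-0.026,"dz":0,"twist":0},{"jaw":-1,"dx":0,"dy":0,"dz":0,"twist":0},{"jaw":-1,"dx":0,"dy":0,"dz":0,"twist":0}]'

```text
t: 18.53
eef_pos: [0.4946, -0.4036, 0.3041]
ee_rot: [3.141, -0.0, -1.501]
force: [0.3, 0.4, 0.6]
width: 0.0249
gripper_force: 0.0
```

Run:
```python
from h import *
st()
for c in ['scene','top']:
    f=arm.grab_frame(c)
    if c=='scene': cv2.imwrite('pics/s5.png',cv2.resize(f[110:300,240:400],None,fx=3.1,fy=3.1,interpolation=cv2.INTER_CUBIC))
    for n in ['release_tab','moving_handle_back','jar','lever_knob']: print(c,n,[(w2s(d['position']).round(1).tolist(),round(d['score'],2)) for d in arm.pinpoint(c,n)[:2]])
    print([(w2s(d['position']).round(0).tolist(),round(d['score'],2)) for d in arm.pinpoint(c,'ball_1')])
st()
```

```text
t 18.53 TCP stand mm [ 41.3 171.9 304.1] yaw err -0.0007 F [0.3 0.4 0.6] w 24.9 g 0.0
scene release_tab [([-8.8, 173.8, 205.7], 0.51), ([-1.5, -0.5, 155.9], 0.49)]
scene moving_handle_back [([-24.2, 92.9, 207.5], 0.52), ([19.6, -274.5, -0.9], 0.29)]
scene jar [([1.6, -30.7, 167.9], 0.68), ([236.4, 356.3, -3.1], 0.64)]
scene lever_knob [([123.9, 114.3, 202.6], 0.69)]
[([-68.0, -134.0, 10.0], 0.47), ([3.0, -111.0, 9.0], 0.42), ([79.0, -90.0, 13.0], 0.38)]
top release_tab [([22.0, 93.9, 205.2], 0.62)]
top moving_handle_back [([-23.3, 101.9, 204.4], 0.56), ([1.9, 1.5, 156.3], 0.23)]
top jar [([234.1, 359.1, -2.0], 0.81), ([1.6, -35.6, 167.3], 0.41)]
top lever_knob [([120.6, 108.6, 193.3], 0.94)]
[]
t 19.13 TCP stand mm [ 42.2 171.2 304.3] yaw err -0.0011 F [-0.3 -0.7 -0. ] w 0.1 g 0.0
```

View pics/s5.png

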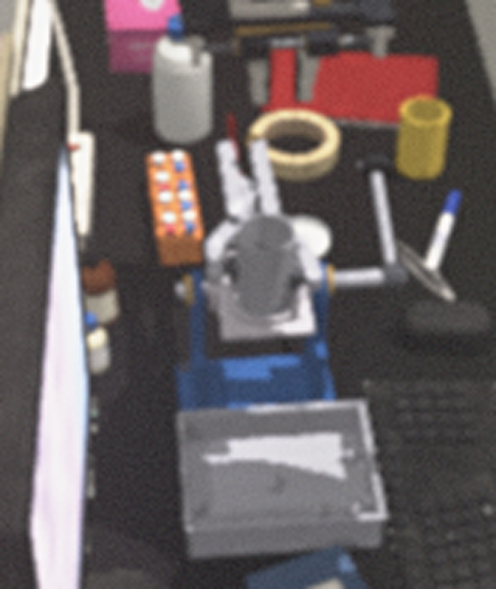

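The jar stands in its cup at crop (262,265), the handles are closed, and the red tab is at (232,130). Balls show in the tray. Lowering the closed fingers to the tab's +x side.

>>> move_arm --increments '[{"jaw":-1,"dx":0,"dy":-0.002,"dz":0.015,"twist":0},{"jaw":-1,"dx":0,"dy":-0.003,"dz":0.015,"twist":0},{"jaw":-1,"dx":0,"dy":-0.003,"dz":0.014,"twist":0},{"jaw":-1,"dx":0,"dy":-0.003,"dz":0,"twist":0},{"jaw":-1,"dx":0,"dy":-0.004,"dz":0,"twist":0},{"jaw":-1,"dx":0,"dy":-0.004,"dz":0,"twist":0},{"jaw":-1,"dx":0,"dy":-0.003,"dz":0,"twist":0},{"jaw":-1,"dx":0,"dy":0,"dz":0,"twist":0}]'

```text
t: 19.8
eef_pos: [0.5168, -0.4015, 0.2611]
ee_rot: [-3.14, -0.001, -1.501]
force: [-0.1, -0.1, 0.1]
width: 0.0002
gripper_force: 0.0
```

```bash
python3 -c "
from h import *
st()"
```

```text
t 19.8 TCP stand mm [ 19.1 171.4 261.1] yaw err -0.0006 F [-0.1 -0.1  0.1] w 0.2 g 0.0
```

>>> move_arm --increments '[{"jaw":-1,"dx":0,"dy":-0.002,"dz":0,"twist":0},{"jaw":-1,"dx":0,"dy":-0.002,"dz":0,"twist":0},{"jaw":-1,"dx":0,"dy":-0.002,"dz":0,"twist":0},{"jaw":-1,"dx":0,"dy":-0.002,"dz":0,"twist":0},{"jaw":-1,"dx":0,"dy":-0.002,"dz":0,"twist":0}]'

```text
t: 20.22
eef_pos: [0.5258, -0.4007, 0.2603]
ee_rot: [-3.142, -0.0, -1.501]
force: [-0.9, -1.2, 0.7]
width: 0.0003
gripper_force: 0.2
```

```bash
python3 -c "
from h import *
st()"
```

```text
t 20.22 TCP stand mm [ 10.  171.3 260.3] yaw err -0.0012 F [-0.9 -1.2  0.7] w 0.3 g 0.2
```

>>> move_arm --increments '[{"jaw":-1,"dx":0,"dy":-0.002,"dz":0,"twist":0},{"jaw":-1,"dx":0,"dy":-0.002,"dz":0,"twist":0},{"jaw":-1,"dx":0,"dy":-0.002,"dz":0,"twist":0},{"jaw":-1,"dx":0,"dy":0,"dz":0,"twist":0}]'

```text
t: 20.55
eef_pos: [0.532, -0.4004, 0.2601]
ee_rot: [3.141, -0.0, -1.501]
force: [-0.2, -0.8, 1.4]
width: 0.0003
gripper_force: 0.6
```

```bash
python3 -c "
from h import *
st()"
```

```text
t 20.55 TCP stand mm [  3.9 171.3 260.1] yaw err -0.001 F [-0.2 -0.8  1.4] w 0.3 g 0.6
```

>>> move_arm --increments '[{"jaw":-1,"dx":0,"dy":-0.002,"dz":0,"twist":0},{"jaw":-1,"dx":0,"dy":-0.002,"dz":0,"twist":0},{"jaw":-1,"dx":0,"dy":-0.002,"dz":0,"twist":0},{"jaw":-1,"dx":0,"dy":0,"dz":0,"twist":0}]'

```text
t: 20.88
eef_pos: [0.5382, -0.3997, 0.2601]
ee_rot: [-3.141, 0.0, -1.501]
force: [-0.0, 0.1, -0.4]
width: 0.0002
gripper_force: 0.0
```

Run:
```python
from h import *
st()
arm.grab_frame('scene')
print([(w2s(d['position']).round(1).tolist(),round(d['score'],2)) for d in arm.pinpoint('scene','moving_handle_back')[:2]])
```

```text
t 20.88 TCP stand mm [ -2.5 171.1 260.1] yaw err -0.0009 F [-0.   0.1 -0.4] w 0.2 g 0.0
[([-44.8, 91.2, 205.8], 0.6), ([-153.0, 68.8, -0.9], 0.53)]
```

>>> move_arm --increments '[{"jaw":-1,"dx":0,"dy":0.01,"dz":0,"twist":0},{"jaw":-1,"dx":0,"dy":0.01,"dz":0,"twist":0},{"jaw":-1,"dx":0,"dy":0,"dz":-0.025,"twist":0},{"jaw":-1,"dx":0,"dy":0,"dz":-0.03,"twist":0},{"jaw":-1,"dx":0.02,"dy":0.02,"dz":-0.03,"twist":0},{"jaw":-1,"dx":0.03,"dy":0.03,"dz":0,"twist":0},{"jaw":-1,"dx":0.03,"dy":0.03,"dz":0,"twist":0},{"jaw":-1,"dx":0.03,"dy":0.03,"dz":0,"twist":0},{"jaw":-1,"dx":0.03,"dy":0.03,"dz":0,"twist":0},{"jaw":-1,"dx":0,"dy":0,"dz":0,"twist":0},{"jaw":-1,"dx":0,"dy":0,"dz":0,"twist":0},{"jaw":-1,"dx":0,"dy":0,"dz":0,"twist":0}]'

```text
t: 21.98
eef_pos: [0.3887, -0.5484, 0.3452]
ee_rot: [-3.141, 0.0, -1.503]
force: [-0.2, 0.1, 0.6]
width: 0.0004
gripper_force: 0.0
```

Run:
```python
from h import *
st()
ims=[]
for c,(r0,r1,c0,c1) in {'scene':(130,300,250,390),'top':(165,235,250,340)}.items():
    f=arm.grab_frame(c)
    ims.append(cv2.resize(f[r0:r1,c0:c1],(400,int(400*(r1-r0)/(c1-c0))),interpolation=cv2.INTER_CUBIC))
    for n in ['moving_handle_back','release_tab','jar','lever_knob','ball_1']: print(c,n,[(w2s(d['position']).round(0).tolist(),round(d['score'],2)) for d in arm.pinpoint(c,n)[:5]])
H=max(i.shape[0] for i in ims)
cv2.imwrite('pics/s6.png',np.hstack([cv2.copyMakeBorder(i,0,H-i.shape[0],0,0,0) for i in ims]))
```

```text
t 21.98 TCP stand mm [157.2 308.9 345.2] yaw err -0.0026 F [-0.2  0.1  0.6] w 0.4 g 0.0
scene moving_handle_back []
scene release_tab [([81.0, 229.0, -1.0], 0.66), ([-50.0, 171.0, 208.0], 0.41), ([-62.0, 284.0, 2.0], 0.24)]
scene jar [([235.0, 358.0, -0.0], 0.53)]
scene lever_knob [([125.0, 111.0, 203.0], 0.89)]
scene ball_1 [([-68.0, -133.0, 7.0], 0.57), ([80.0, -87.0, 12.0], 0.49), ([-0.0, -112.0, 8.0], 0.42)]
top moving_handle_back [([-47.0, 96.0, 205.0], 0.76)]
top release_tab []
top jar [([2.0, -31.0, 169.0], 0.55), ([234.0, 361.0, -2.0], 0.42), ([74.0, 230.0, 0.0], 0.2)]
top lever_knob []
top ball_1 []
```

View pics/s6.png

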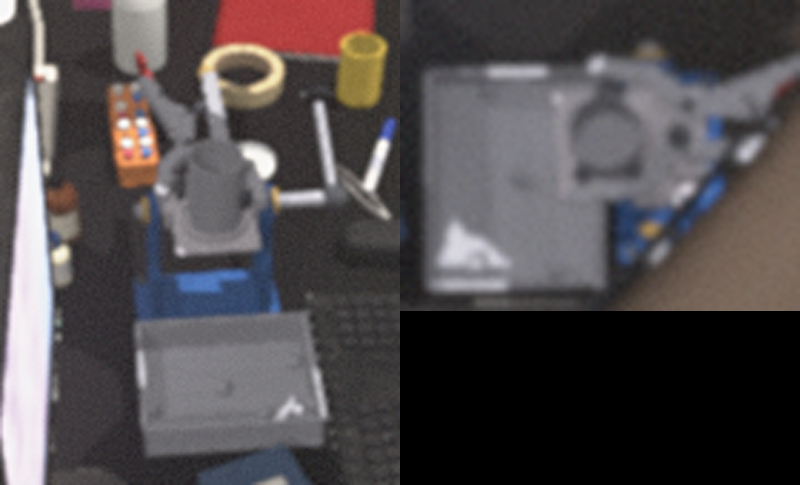

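The pliers are open (left crop, tab at (140,65)), the jar stands upright in its cup at (215,185), the balls are in the tray, and the neighbours haven't moved. Handing in.

```bash
python3 -c "
from station import arm
print(arm.job_done())"
```

```text
the job is handed in; nothing more can be done
None
```

I handed the job in at about 22 s: pliers locked, cradle tipped and returned upright, pliers sprung open, and the jar standing in its cup with the neighbours undisturbed. I could confirm only three of the five balls in the tray (two more showed faintly at its near edge), and the hand-in returned no verdict.

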